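# Rinsed wash bottle onto the drying post, by feel

## Robot

A 6-joint arm with a two-finger parallel gripper is mounted at the origin on the work surface. World frame = base frame: x ahead of the robot, y to its left, z up, the work surface at z = 0. Lengths are in mm, angles in rad, forces in N, time in s.
With the tool pointing down it reaches from about 350 to 975 mm from the base axis. Payload 7.1 kg.
Tool frame: the origin (TCP) lies at the very end of the fingers, on their centre line; the grasp point (between the pads) lies 19 mm behind it; y points along the fingers, z is the direction in which the jaws open and shut, and the axes are right-handed (so a half turn about y gives the same grasp; the last joint's range is limited). The gripper opens to 88 mm and grips with 3 to 60 N. Pads are 20 mm wide; open, the fingers measure 115 mm over their backs; the gripper's body (75 mm by 178 mm) begins 61 mm behind the grasp point.
Start: joints at [1.256, 0.423, 1.63, -0, 1.089, -0.019], TCP at [182.159, 597.849, 222.675] pointing down, gripper open.
Joint ranges: [-3, 3], [-0.9, 2.11], [0.09, 2.58], [-1.31, 4.45], [0.11, 2.69], [-2.54, 2.54]. Speed limits (rad/s): [2.39, 2.39, 3.01, 3.14, 3.14, 3.14].

## Interface

Orientations are given as a rotation vector (axis times angle).
In Python, from workcell import ctrl gives the robot as it stands.
- The arm moves only by the shell command python3 -m jog 'ROWS'. ROWS is JSON, a list of rows, each a list of 3 entries, a list of its own where there are three numbers: the opening, from 0 (shut) to 1 (fully open), then the shift along the tool's x, y, z in cm, then the turn, a rotation vector about the tool's x, y, z in rad. In form: [[claw, [dx, dy, dz], [wx, wy, wz]], ...]. A call has 1 to 8 rows; each row is the pose to reach, as a shift and turn from the pose commanded when the call began, along the tool's axes at that moment; what a row does not reach only later rows make up. A row lasts 1/10 s, in which the tool goes at most 50 mm and 8.59 degrees, less where a joint would pass 70% of its speed; a pose out of reach is approached as far as the arm can. A call with a gripper value outside its range is refused whole. The fingers move at their own pace and stop on an object; the grip force is fixed at half the most. Time passes only in rows, so rows that repeat a pose let the fingers close. It gives the time, the measured TCP pose, the force and the opening at its end, in the units of the state.
- ctrl.get_obs(): the state, without advancing time (a new reading comes with each control period).
- ctrl.get_image(name): name is "scene" or "top" or "wrist"; returns a dict with "color" (420x560x3 uint8, red, green, blue), "z_map" (420x560 float32, mm along the optical axis (not along the pixel's ray), 0 where there is no reading), "fx", "fy", "cx", "cy" (pixels), "dist_coeffs" ([k1, k2, p1, p2, k3] as OpenCV has them; the pictures are not rectified), "pose" (4x4, takes a point from camera to world coordinates). Camera axes: x right, y down, z forward; pixel columns grow to the right and rows downward; lengths in mm; the calibration is good to about 2 mm. A picture is of the moment at which its call begins.
- ctrl.close_job(): hands the job in, once; it reports no verdict.
The state is a dict: "t": time; "qpos": joint angles; "qvel": joint speeds; "joint_torque": joint torques, N m; "ee_pos": TCP position; "orientation": TCP orientation; "ft_force": force on the tool from outside, world axes, zero at the start; "moment": the same for the moment, N m; "width": finger opening in mm.
Only numpy, scipy, OpenCV 4.12 (cv2) and the standard library are available. Lean on these libraries where they do the work, as an engineer would, in place of code of your own. Each camera call takes 0.05 s, during which the arm holds its last target.

## Task

Take the rinsed wash bottle that lies in the cradle and put it upside-down on the post of the free drying stand to drip dry. The post is set anywhere along its slot, often off the middle of the stand, so feel for it with the bottle's mouth, then push the bottle down over the post's spring balls until its rim sits flush on the seat, without ramming it, then let go. Leave the bottle on the other stand, the solder spool and the tub where they are.

Things in the scene. Friction and masses are not known exactly. Their poses are not given: they have to be found in the camera images.
- bottle_mid (a point): Centre of the loose white plastic wash bottle (130 mm long), on its axis; z runs from the closed base, 65 mm behind, to the open mouth, 65 mm ahead. Body 54 mm in diameter for 85 mm from the base, then a 15 mm shoulder to a 30 mm long neck of 42 mm diameter. Starts lying level in the cradle, axis 75 mm up, mouth along the cradle's x axis. 0.11 to 0.22 kg, balanced near its middle.
- bottle_mouth (a point): Centre of this bottle's open mouth, in the plane of its rim; z points out of the mouth. Wall 4 mm: the neck's bore is 34 mm wide, the body's 46 mm. Only the 70 mm behind the mouth can take a post.
- bottle: The same bottle as a whole; origin at the centre of its closed base, z towards the mouth. Held inverted with the bore off the post, its rim lands on the post's dome some 48 to 55 mm above the seat, and the dome pushes it weakly sideways, mostly towards the post.
- cradle: Fixed grey cradle, foot 130 x 70 x 8 mm, origin under its middle, x level, roughly to the robot's left. Two V saddles, 40 mm behind and 10 mm ahead of the origin along x, carry the bottle, whose middle starts above the origin. Above its foot it is nowhere wider than the bottle (saddles 52 mm wide, up to 60 mm high), so fingers pass on both sides; the bottle lifts straight up.
- stand_seat (a point): Free drying stand: centre of its rigid flat seat (96 mm along own x, 56 mm along y, 30 mm above the table), on which the inverted bottle's rim must rest; z up. From the seat rises one steel post, 26 mm in diameter, domed, its top 55 mm above the seat. The post is clamped in a slot along x: each time it stands somewhere else along it, up to 17 mm either side of this point (y = 0).
- stand: The free stand, fixed: grey foot 130 mm along x, 90 mm along y, origin under its centre. Where the post is in its slot is not given: see or feel for it. Three spring balls stand out of the post 41 mm above the seat, to a 38.6 mm circle: the neck must be pushed over them with some 10 N (the weight is not enough), then runs freely. At the seat the push rises sharply: stop at 15 to 20 N.
- dry_bottle_mid (a point): Centre of a second, equal bottle that already stands upside-down on a second, equal stand, its base 160 mm above the table. Leave alone.
- spool_mid (a point): Centre of a steel solder spool standing on the table, 60 mm in diameter, 50 mm high. Leave alone.
- tub_mid (a point): Centre of a round open amber tub standing on the table, 96 mm in diameter, 45 mm high. Leave alone.
There are look-alikes about, which are no part of the job. Leave any green look-alike of the bottle alone. Leave any brown look-alike of the stand alone.

How it is judged (in metres and radians):
On the way, in this order (a step that is already met when the one before it is completed fails the run):
1. the bottle is upside-down above the free stand, its mouth higher than the post (angle between bottle_mid's own z axis and vertical above 2.6 rad and z of bottle_mouth in the frame of stand_seat above 0.055 m and horizontal distance between bottle_mouth and stand_seat below 0.1 m), for 0.1 s.
2. the fingers bear on the bottle while it comes home on the seat (z of bottle_mouth in the frame of stand_seat below 0.006 m and horizontal distance between bottle_mouth and stand_seat below 0.025 m and angle between bottle_mid's own z axis and vertical above 2.9 rad and contact force between the fingers and bottle above 1 N), for 0.05 s.
At the end, for the whole second after the job is handed in: the bottle stands upside-down over the free stand's post, at rest: rim within 5 mm of the seat in height, mouth within 8 mm of the slot's line and 21 mm of the seat's centre along it, upright within 5 degrees (z of bottle_mouth in the frame of stand_seat between -0.005 and 0.005 m and y of bottle_mouth in the frame of stand_seat between -0.008 and 0.008 m and x of bottle_mouth in the frame of stand_seat between -0.021 and 0.021 m and angle between bottle_mid's own z axis and vertical above 3.05 rad and linear speed of bottle below 0.03 m/s and angular speed of bottle below 0.2 rad/s); the robot touches nothing.
It fails at once if the bottle on the other stand is shifted by more than 20 mm (distance of dry_bottle_mid from where it was at the start of the episode above 0.02 m).
It fails at once if the spool is shifted by more than 20 mm (distance of spool_mid from where it was at the start of the episode above 0.02 m).
It fails at once if the tub is shifted by more than 20 mm (distance of tub_mid from where it was at the start of the episode above 0.02 m).
It fails at once if the bottle is rammed on the stand (over 50 N) (contact force between bottle and stand above 50 N).
It also fails if it takes over 61 s, if anything falls off the work surface, if the arm or the gripper's body presses on something with over 40 N, if the wrist force passes 120 N, or if a joint passes its speed limit or range.

## Working session

There is one attempt and no reset: what is moved stays moved. The work goes in short steps, Python scripts to look and compute and a shell command to move; the robot and the scene stay as the last step left them, time stands still between calls to the robot, and variables do not carry over. Pictures are saved under pics/ and viewed, and the job is handed in when it is done.

```bash
ls; mkdir -p pics; cat > h.py <<'E'
import numpy as np, cv2
from workcell import ctrl
def grab(name,fn=None):
    im=ctrl.get_image(name)
    if fn: cv2.imwrite('pics/'+fn,im['color'][:,:,::-1])
    return im
def K(im): return np.array([[im['fx'],0,im['cx']],[0,im['fy'],im['cy']],[0,0,1.]])
def ray(im,uv):
    p=cv2.undistortPoints(np.array(uv,float).reshape(-1,1,2),K(im),np.array(im['dist_coeffs'],float)).reshape(-1,2)
    d=np.c_[p,np.ones(len(p))]
    T=np.array(im['pose']); return T[:3,3],d@T[:3,:3].T
def onplane(im,uv,z):
    o,d=ray(im,uv); return o+d*((z-o[2])/d[:,2])[:,None]
def depthpts(im,uv):
    uv=np.array(uv).reshape(-1,2); o,d=ray(im,uv)
    z=im['z_map'][uv[:,1].astype(int),uv[:,0].astype(int)]
    return o+d*z[:,None],z
def proj(im,P):
    T=np.linalg.inv(np.array(im['pose'])); P=np.array(P,float).reshape(-1,3)
    r,_=cv2.Rodrigues(T[:3,:3]); return cv2.projectPoints(P,r,T[:3,3],K(im),np.array(im['dist_coeffs'],float))[0].reshape(-1,2)
E
python3 - <<'E'
from h import *
for n in ['scene','top','wrist']:
    im=grab(n,n+'0.png'); print(n,im['fx'],np.round(im['pose'],3).tolist())
    np.save(n+'0.npy',im,allow_pickle=True)
print(ctrl.get_obs())
E
```

```text
pics
scene 398.5463707759673 [[0.584, 0.564, -0.583, 1054.323], [0.812, -0.416, 0.41, -417.053], [-0.011, -0.713, -0.701, 758.894], [0.0, 0.0, 0.0, 1.0]]
top 484.21772032367494 [[-0.017, -0.995, 0.095, 372.837], [-1.0, 0.016, -0.011, -15.339], [0.009, -0.095, -0.995, 1347.84], [0.0, 0.0, 0.0, 1.0]]
wrist 337.1225172419478 [[0.291, 0.917, 0.274, 106.82], [0.957, -0.279, -0.083, 620.343], [0.0, 0.286, -0.958, 383.141], [0.0, 0.0, 0.0, 1.0]]
{'t': 0.15, 'qpos': array([ 1.25603056e+00,  4.23706460e-01,  1.63052505e+00,  6.31799392e-06,
        1.08866128e+00, -1.90514156e-02]), 'qvel': array([ 1.02923959e-03, -9.47264864e-04, -1.88684407e-03,  6.40912157e-04,
       -9.90122594e-05, -5.52602198e-05]), 'joint_torque': array([ 4.43237775e-05, -5.44986641e+01, -2.73915803e+01,  6.45059254e-02,
        2.03739409e-02, -5.17936405e-05]), 'ee_pos': array([181.99946881, 597.42604419, 222.05042758]), 'orientation': array([-1.55958894,  0.23231818, -0.23196912]), 'ft_force': array([ 0.12395782,  0.61767601, -0.37220086]), 'moment': array([0.03484491, 0.014094  , 0.00034733]), 'width': 87.33052255854517}
```

View pics/scene0.png

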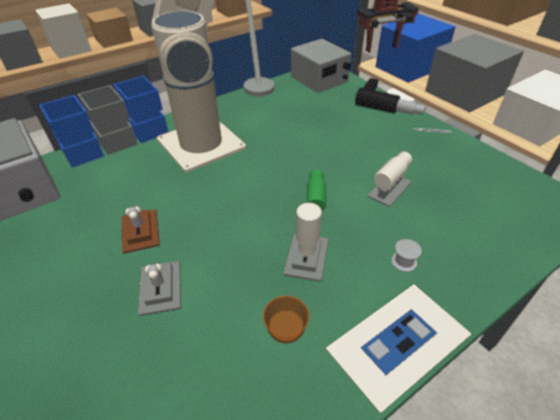

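View pics/top0.png

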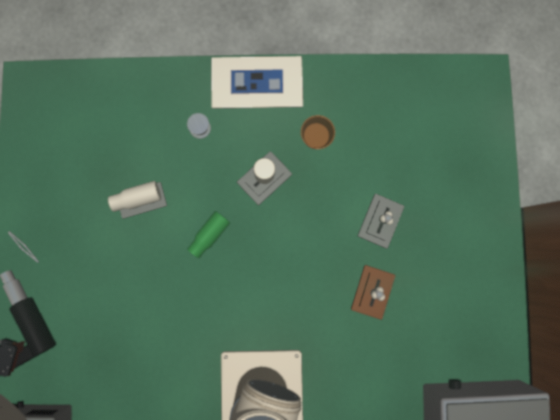

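View pics/wrist0.png

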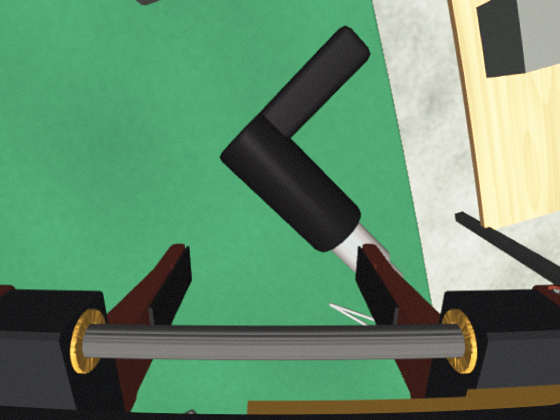

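Candidates in the top picture:
- Bottle: white bottle lying in the cradle (133,196), green look-alike (208,234), white bottle already standing on a stand (264,168).
- Stand: grey and free (381,220), brown look-alike (373,292), occupied grey one (264,178).

I choose the white one at (133,196) and the grey stand at (381,220), and will check both in a close crop.

```bash
python3 - <<'E'
from h import *
t=np.load('top0.npy',allow_pickle=True).item(); s=np.load('scene0.npy',allow_pickle=True).item()
a=cv2.resize(t['color'][170:230,90:180],None,fx=4.4,fy=4.4,interpolation=cv2.INTER_CUBIC)
b=cv2.resize(t['color'][185:255,345:420],None,fx=4,fy=4,interpolation=cv2.INTER_CUBIC)
c=cv2.resize(s['color'][145:210,360:420],None,fx=4,fy=4,interpolation=cv2.INTER_CUBIC)
d=cv2.resize(s['color'][250:325,125:200],None,fx=4,fy=4,interpolation=cv2.INTER_CUBIC)
o=np.zeros((600,800,3),np.uint8)
for im,(y,x) in zip([a,b,c,d],[(0,0),(0,400),(300,0),(300,400)]):
    h,w=im.shape[:2]; h=min(h,300); o[y:y+h,x:x+w]=im[:h,:w]
cv2.imwrite('pics/crop0.png',o[:,:,::-1])
# bottle mask
hsv=cv2.cvtColor(t['color'],cv2.COLOR_RGB2HSV)
m=((hsv[...,2]>150)&(hsv[...,1]<70)).astype(np.uint8); mm=np.zeros_like(m); mm[170:230,95:175]=m[170:230,95:175]
c=max(cv2.findContours(mm,0,2)[0],key=cv2.contourArea); r=cv2.minAreaRect(c); print(r)
bx=cv2.boxPoints(r); W=onplane(t,bx,75); print(np.round(W,1)); print('ctr',onplane(t,[r[0]],75),'len',np.linalg.norm(W-np.roll(W,1,0),axis=1))
ys,xs=np.nonzero(cv2.erode(mm,np.ones((3,3)))); P,z=depthpts(t,np.c_[xs,ys]); print('top z pct',np.percentile(P[:,2],[5,50,95]),P[:,:2].mean(0))
# stand: depth map heights
def hm(im,box):
    u0,v0,u1,v1=box; g=np.stack(np.meshgrid(np.arange(u0,u1),np.arange(v0,v1)),-1).reshape(-1,2)
    P,z=depthpts(im,g); return g,P[:, :],z
g,P,z=hm(t,(350,185,415,255))
for lo,hi in[(3,20),(22,40),(45,100)]:
    k=(P[:,2]>lo)&(P[:,2]<hi)&(z>0); print(lo,hi,k.sum())
    if k.sum()>5:
        rr=cv2.minAreaRect(P[k,:2].astype(np.float32)); print(rr,P[k].mean(0),P[k,2].max())
for n,u in dict(dry=(264,168),spool=(198,125),tub=(317,132),green=(208,234),bstand=(373,292)).items(): print(n,depthpts(t,[u])[0])
E
```

```text
((132.16036987304688, 196.81130981445312), (17.0327091217041, 49.312435150146484), 74.05460357666016)
[[533.9 403.4  75. ]
 [568.  276.6  75. ]
 [524.  263.8  75. ]
 [489.9 390.1  75. ]]
ctr [[528.90984026 333.4002774   75.        ]] len [ 45.88951985 131.29857108  45.86824497 130.81676603]
top z pct [ 90.52362221  98.61575361 104.23659432] [526.33890173 321.17700814]
3 20 1445
((463.4219665527344, -346.6351013183594), (182.88583374023438, 194.85240173339844), 88.47518157958984) [ 461.32900551 -341.59270512    8.86559231] 19.91865736500904
22 40 609
((459.34423828125, -340.20794677734375), (57.992698669433594, 97.25841522216797), 65.36631774902344) [ 458.16407795 -337.11428339   30.52008275] 39.15956284437402
45 100 130
((462.231689453125, -338.3033752441406), (34.864463806152344, 31.17873764038086), 5.4474005699157715) [ 461.34835749 -339.35364306   78.77516534] 90.72777638654247
dry [[585.17023707 -17.58333902 160.78242464]]
spool [[727.73244106 161.52080896  49.02015105]]
tub [[ 713.92960218 -169.64124166    6.86725873]]
green [[428.31721664 134.98436361  50.41771552]]
bstand [[ 267.98075937 -298.52616763   70.95080802]]
```

View pics/crop0.png

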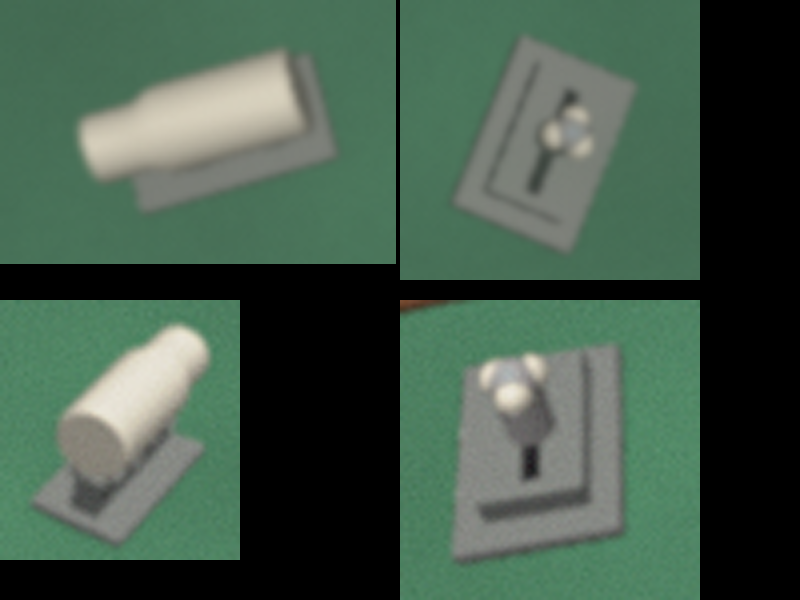

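The crops confirm the choice: the white bottle lies in the grey cradle with its neck to the left (+y), and the grey stand is free, its post off the middle of the slot. Next I refine both poses.

```bash
python3 - <<'E'
from h import *
from scipy.spatial.transform import Rotation as Ro
t=np.load('top0.npy',allow_pickle=True).item(); s=np.load('scene0.npy',allow_pickle=True).item()
def pts(im,box):
    u0,v0,u1,v1=box; g=np.stack(np.meshgrid(np.arange(u0,u1),np.arange(v0,v1)),-1).reshape(-1,2)
    P,z=depthpts(im,g); return g,P,z
b=np.array([-.26,.966])
for n,im,box in [('top',t,(95,170,178,230)),('scene',s,(362,145,420,210))]:
    g,P,z=pts(im,box); 
    k=(P[:,2]>75)&(P[:,2]<110)&(z>0)&(np.hypot(P[:,0]-529,P[:,1]-330)<95); Q=P[k]
    al=(Q[:,:2]-[529,330])@b; print(n,k.sum(),'along pct',np.percentile(al,[0,1,3,97,99,100]))
    for lo in range(-60,65,15):
        q=Q[(al>lo)&(al<lo+15)]; 
        if len(q)>5: a=q[q[:,2]>np.percentile(q[:,2],70)]; print(lo,len(q),a.mean(0).round(1))
# cradle foot & stand foot by grey mask in top
hsv=cv2.cvtColor(t['color'],cv2.COLOR_RGB2HSV)
m=((hsv[...,1]<60)).astype(np.uint8)
for nm,(u0,v0,u1,v1) in dict(cr=(95,165,180,235),st=(345,180,420,262)).items():
    mm=np.zeros_like(m); mm[v0:v1,u0:u1]=m[v0:v1,u0:u1]
    c=max(cv2.findContours(mm,0,2)[0],key=cv2.contourArea); c=c.reshape(-1,2)
    W=onplane(t,c,8)[:,:2].astype(np.float32); r=cv2.minAreaRect(W); print(nm,r)
    print(cv2.boxPoints(r).round(1).tolist())
g,P,z=pts(t,(345,180,420,262))
k=(P[:,2]>27)&(P[:,2]<33); rr=cv2.minAreaRect(P[k,:2].astype(np.float32)); print('seat',rr,P[k,:2].mean(0))
k=(P[:,2]>60); print('post',P[k].mean(0),P[k].max(0),P[k].min(0))
k=(P[:,2]>79); print('post top',P[k].mean(0),k.sum())
g,P,z=pts(s,(125,250,200,325)); k=(P[:,2]>79)&(z>0); print('post top scene',P[k].mean(0),k.sum(),P[k,2].max())
k=(P[:,2]>27)&(P[:,2]<33); rr=cv2.minAreaRect(P[k,:2].astype(np.float32)); print('seat s',rr)
R=Ro.from_rotvec([-1.55958894,  0.23231818, -0.23196912]).as_matrix(); print(R.round(3))
E
```

```text
top 947 along pct [-68.13171936 -67.78997732 -66.94392927  56.93955094  59.75786375
  62.58154686]
-60 116 [540.3 278.7 103.1]
-45 115 [537.4 293.5 102.4]
-30 114 [532.8 307.7 102.5]
-15 120 [529.7 322.  102.9]
0 112 [525.9 337.2 101.9]
15 96 [523.  349.7 101.6]
30 88 [518.1 365.2  96.6]
45 90 [513.3 379.5  96.3]
60 7 [512.2 388.1  97.2]
scene 633 along pct [-71.54489402 -70.35811624 -68.9763996   54.30280779  59.69038571
  65.43439829]
-60 80 [542.1 279.2 100.9]
-45 67 [538.1 294.5 100.4]
-30 69 [533.6 307.5 100.3]
-15 67 [528.4 321.3 100.2]
0 68 [526.4 336.4 100.1]
15 28 [525.2 346.8  99.1]
30 51 [518.2 366.4  94. ]
45 42 [513.5 380.5  93.8]
60 6 [510.3 388.   92.9]
cr ((528.7786865234375, 341.0196228027344), (81.03089904785156, 160.02040100097656), 15.417658805847168)
[[468.5, 407.3999938964844], [511.0, 253.10000610351562], [589.0999755859375, 274.70001220703125], [546.5999755859375, 428.8999938964844]]
st ((459.8263244628906, -341.10943603515625), (93.21453094482422, 132.4655303955078), 65.4978256225586)
[[380.20001220703125, -356.1000061035156], [500.79998779296875, -411.0], [539.4000244140625, -326.20001220703125], [418.8999938964844, -271.20001220703125]]
seat ((459.5631103515625, -340.16851806640625), (57.44745635986328, 96.78773498535156), 66.01734161376953) [ 458.97080188 -338.23984109]
post [ 445.29852339 -279.79443339  313.56001937] [ 480.43068027  -15.33851836 1347.8400149 ] [ 372.83742519 -354.54845338   62.1846502 ]
post top [ 436.38454161 -249.6413402   437.42804958] 100
post top scene [ 462.890584   -343.76304043   82.0622095 ] 85 86.52901804516137
seat s ((458.4466247558594, -342.30621337890625), (55.8802604675293, 98.38444519042969), 65.89836883544922)
[[ 0.957 -0.     0.291]
 [-0.291 -0.001  0.957]
 [-0.    -1.    -0.001]]
```

```bash
cat >> h.py <<'E'
from scipy.spatial.transform import Rotation as Ro
def unit(v): v=np.array(v,float); return v/np.linalg.norm(v)
def frame(y,z):
    y=unit(y); z=np.array(z,float); z=unit(z-y*(z@y)); return np.c_[np.cross(y,z),y,z]
def delta(p,R,o=None):
    o=o or ctrl.get_obs(); R0=Ro.from_rotvec(o['orientation']).as_matrix()
    return ((R0.T@(np.array(p)-o['ee_pos']))/10).round(2),Ro.from_matrix(R0.T@R).as_rotvec().round(3)
B=np.array([-.259,.966,0]);B/=np.linalg.norm(B); MID=np.array([528.5,327,75.])
th=np.radians(30); YP=np.array([0,0,-np.cos(th)])+B*np.sin(th); RP=frame(YP,[B[1],-B[0],0])
GP=MID-20*B
E
python3 - <<'E'
from h import *
print(delta(GP+19*YP-120*YP,RP)); print('grasp TCP',GP+19*YP)
t=np.load('top0.npy',allow_pickle=True).item()
g=np.stack(np.meshgrid(np.arange(345,420),np.arange(180,262)),-1).reshape(-1,2); P,z=depthpts(t,g)
for lo in (60,70,78,82):
    k=(P[:,2]>lo)&(P[:,2]<95)&(z>0); print(lo,k.sum(),P[k].mean(0))
ax=np.array([.913,-.407]); c=np.array([459.2,-341]); k=(P[:,2]>60)&(P[:,2]<95)&(z>0); d=(P[k,:2]-c); print('along',np.percentile(d@ax,[2,50,98]),'across',np.percentile(d@[.407,.913],[2,50,98]))
E
```

```text
(array([ 44.76,   5.99, -21.74]), array([0.266, 0.989, 0.478]))
grasp TCP [531.2191778  316.85820173  58.54551733]
60 124 [ 461.66070686 -339.51028518   80.01292361]
70 121 [ 461.88042313 -339.66778767   80.38517552]
78 85 [ 461.41010121 -340.59308055   82.64656168]
82 44 [ 460.90397819 -339.77436712   85.08490633]
along [-10.28276312   0.14078972  19.93051908] across [-13.59367061   2.73222601  16.92754918]
```

```bash
python3 -m jog '[[1,[44.8,6,-21.7],[0.266,0.989,0.478]],[1,[44.8,6,-21.7],[0.266,0.989,0.478]],[1,[44.8,6,-21.7],[0.266,0.989,0.478]],[1,[44.8,6,-21.7],[0.266,0.989,0.478]],[1,[44.8,6,-21.7],[0.266,0.989,0.478]],[1,[44.8,6,-21.7],[0.266,0.989,0.478]],[1,[44.8,6,-21.7],[0.266,0.989,0.478]],[1,[44.8,6,-21.7],[0.266,0.989,0.478]]]'
python3 - <<'E'
from h import *
print(delta(GP+19*YP-120*YP,RP)); print(ctrl.get_obs()['qpos'].round(3))
E
```

```text
t: 0.95
ee_pos: [474.6, 325.8, 174.4]
orientation: [-0.972, 1.278, -0.616]
ft_force: [1.0, 0.8, -0.7]
width: 87.7
(array([ 7.77, -3.15,  5.28]), array([-0.002, -0.006, -0.003]))
[ 0.307  0.43   1.874  0.676  0.931 -0.388]
```

```bash
python3 -m jog '[[1,[0,0,0],[0,0,0]]]'
python3 - <<'E'
from h import *
print(delta(GP+19*YP-120*YP,RP)); print(ctrl.get_obs()['qpos'].round(3))
E
```

```text
t: 1.05
ee_pos: [477.9, 323.3, 173.5]
orientation: [-0.97, 1.278, -0.621]
ft_force: [-0.5, 0.8, 0.2]
width: 87.9
(array([ 7.44, -3.02,  5.06]), array([-0.005, -0.009, -0.   ]))
[ 0.302  0.433  1.871  0.673  0.93  -0.387]
```

```bash
python3 -m jog '[[1,[7.4,-3,5.1],[-0.005,-0.009,0]],[1,[7.4,-3,5.1],[-0.005,-0.009,0]],[1,[7.4,-3,5.1],[-0.005,-0.009,0]],[1,[7.4,-3,5.1],[-0.005,-0.009,0]]]'
python3 - <<'E'
from h import *
print(delta(GP+19*YP-120*YP,RP)); print(ctrl.get_obs()['qpos'].round(3))
grab('wrist','w1.png')
im=grab('wrist'); np.save('w1.npy',im,allow_pickle=True)
print(proj(im,[MID-65*B,MID+65*B,GP,GP+19*YP]))
E
```

```text
t: 1.45
ee_pos: [543.0, 264.9, 163.4]
orientation: [-0.982, 1.268, -0.606]
ft_force: [-0.1, -0.1, 1.4]
width: 87.6
(array([ 0.64, -0.26,  0.2 ]), array([ 0.005,  0.008, -0.001]))
[ 0.175  0.511  1.761  0.624  1.022 -0.47 ]
[[276.51390426 274.70508985]
 [277.80569965 122.76331661]
 [277.00462367 218.24679673]
 [276.87137443 211.40165455]]
```

View pics/w1.png

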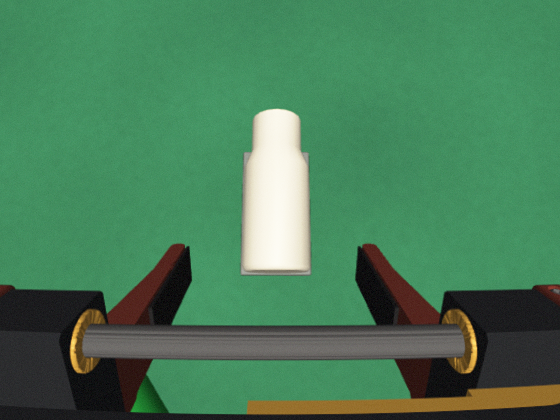

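```bash
python3 - <<'E'
from h import *
o=ctrl.get_obs(); print(o['ee_pos'],delta(GP+19*YP,RP))
E
```

```text
[541.8170162  265.87561776 163.6861412 ] (array([ 0.77, 11.7 ,  0.36]), array([ 0.006,  0.01 , -0.001]))
```

```bash
python3 -m jog '[[1,[0.8,3,0.4],[0,0,0]],[1,[0.8,6,0.4],[0,0,0]],[1,[0.8,9,0.4],[0,0,0]],[1,[0.8,9,0.4],[0,0,0]],[1,[0.8,9,0.4],[0,0,0]]]'
python3 - <<'E'
from h import *
o=ctrl.get_obs(); print(o['ee_pos'],delta(GP+19*YP,RP),o['qvel'].round(3))
E
```

```text
t: 2.05
ee_pos: [535.7, 303.7, 82.2]
orientation: [-0.984, 1.266, -0.603]
ft_force: [0.4, -0.0, 0.7]
width: 87.6
[535.74196081 303.66450634  82.19148873] (array([-0.02,  2.74, -0.08]), array([ 0.006,  0.011, -0.001])) [-0.022 -0.025 -0.021 -0.001 -0.001 -0.002]
```

```bash
python3 -m jog '[[1,[0,1.4,-0.1],[0,0,0]],[1,[0,2.7,-0.1],[0,0,0]],[1,[0,2.7,-0.1],[0,0,0]],[1,[0,2.7,-0.1],[0,0,0]]]'
python3 - <<'E'
from h import *
o=ctrl.get_obs(); print(o['ee_pos'],delta(GP+19*YP,RP))
E
```

```text
t: 2.45
ee_pos: [532.2, 315.5, 58.3]
orientation: [-0.982, 1.267, -0.605]
ft_force: [-0.2, -0.9, 0.0]
width: 87.6
[532.19257647 315.46108222  58.31820586] (array([-0.15,  0.06, -0.06]), array([ 0.005,  0.009, -0.001]))
```

Close the fingers.

```bash
python3 -m jog '[[0,[0,0,0],[0,0,0]],[0,[0,0,0],[0,0,0]],[0,[0,0,0],[0,0,0]],[0,[0,0,0],[0,0,0]],[0,[0,0,0],[0,0,0]],[0,[0,0,0],[0,0,0]],[0,[0,0,0],[0,0,0]],[0,[0,0,0],[0,0,0]]]'
python3 - <<'E'
from h import *
o=ctrl.get_obs(); R=Ro.from_rotvec(o['orientation']).as_matrix(); print(delta(GP+19*YP,RP))
# up 15cm in tool axes
print((R.T@[0,0,15]).round(2))
E
```

```text
t: 3.25
ee_pos: [531.4, 315.3, 58.5]
orientation: [-0.983, 1.268, -0.604]
ft_force: [-5.0, -4.3, 4.4]
width: 53.6
(array([-0.14,  0.08,  0.03]), array([ 0.006,  0.009, -0.001]))
[-7.520e+00 -1.298e+01 -1.000e-02]
```

```bash
python3 -m jog '[[0,[-1,-1.7,0],[0,0,0]],[0,[-2.5,-4.3,0],[0,0,0]],[0,[-4,-6.9,0],[0,0,0]],[0,[-6,-10.4,0],[0,0,0]],[0,[-8,-13.8,0],[0,0,0]],[0,[-10,-17.3,0],[0,0,0]],[0,[-10,-17.3,0],[0,0,0]]]'
python3 - <<'E'
from h import *
o=ctrl.get_obs(); print(o['qpos'].round(3),o['width'])
grab('scene','s2.png')
E
```

```text
t: 3.95
ee_pos: [535.6, 316.4, 264.3]
orientation: [-0.974, 1.259, -0.608]
ft_force: [0.1, 0.3, -0.9]
width: 53.7
[ 0.262  0.383  1.692  0.586  1.134 -0.285] 53.74011204636248
```

View pics/s2.png

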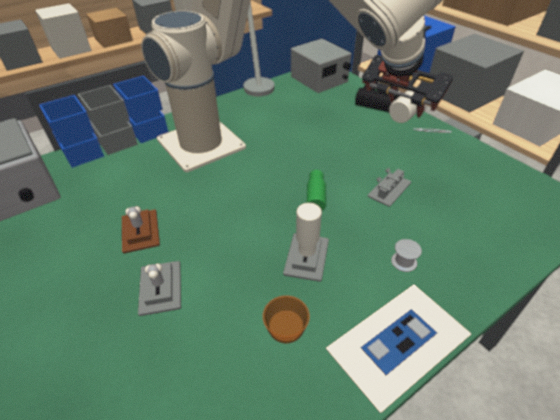

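```bash
cat >> h.py <<'E'
RG=Ro.from_rotvec([-.983,1.268,-.604]).as_matrix(); EG=np.array([531.4,315.3,58.5])
MT=RG.T@B; PT=RG.T@(MID+65*B-EG)   # mouth dir / pos in tool frame
yaw=np.radians(20); S0=np.array([459.2,-341,30.]); AX=np.array([.913,-.407,0]);AX/=np.linalg.norm(AX); AY=np.array([-AX[1],AX[0],0])
def Rstand(h,mt=None):
    # tool rotation with mouth dir = -z exactly, fingers pointing along horizontal h
    mt=MT if mt is None else mt
    h=unit(h); c,s=np.cos(th),np.sin(th)
    R=frame(np.array([0,0,-s])+c*h,[-h[1],h[0],0])
    m=R@mt; t=np.array([0,0,-1.]); ax=np.cross(m,t); a=np.arcsin(np.linalg.norm(ax))
    if a>1e-9: R=Ro.from_rotvec(unit(ax)*a).as_matrix()@R
    return R
H=np.array([-.835,-.551,0])
def tcp_for_mouth(M,R,pt=None): return np.array(M)-R@(PT if pt is None else pt)
E
python3 - <<'E'
from h import *
print(MT,PT); R=Rstand(H); print(R@MT)
o=ctrl.get_obs(); R0=Ro.from_rotvec(o['orientation']).as_matrix()
p=tcp_for_mouth([461.5,-341.5,140],R); print('final tcp',p)
w=Ro.from_matrix(R0.T@R).as_rotvec(); print(np.degrees(np.linalg.norm(w)))
for f in np.linspace(0,1,6):
    Rf=R0@Ro.from_rotvec(w*f).as_matrix(); print(f,'y',Rf[:,1].round(2),'mouth',(Rf@MT).round(2))
p2=p.copy();p2[2]=320; print(delta(p2,R))
E
```

```text
[-0.86533094  0.50107893  0.01105743] [-74.94179561  24.32885437   1.06182306]
[ 2.66750361e-18  3.41958277e-17 -1.00000000e+00]
final tcp [ 447.61246427 -350.41284097  217.05187194]
110.15541704215782
0.0 y [-0.13  0.48 -0.87] mouth [-0.26  0.97 -0.  ]
0.2 y [-0.17  0.23 -0.96] mouth [-0.08  0.96 -0.28]
0.4 y [-0.26 -0.03 -0.96] mouth [ 0.04  0.83 -0.56]
0.6000000000000001 y [-0.4  -0.25 -0.88] mouth [ 0.1   0.6  -0.79]
0.8 y [-0.57 -0.41 -0.72] mouth [ 0.09  0.31 -0.95]
1.0 y [-0.73 -0.47 -0.5 ] mouth [-0. -0. -1.]
(array([ 50.52, -36.22, -26.16]), array([-0.373,  1.329, -1.338]))
```

```bash
python3 -m jog '[[0,[50.5,-36.2,-26.2],[-0.373,1.329,-1.338]],[0,[50.5,-36.2,-26.2],[-0.373,1.329,-1.338]],[0,[50.5,-36.2,-26.2],[-0.373,1.329,-1.338]],[0,[50.5,-36.2,-26.2],[-0.373,1.329,-1.338]],[0,[50.5,-36.2,-26.2],[-0.373,1.329,-1.338]],[0,[50.5,-36.2,-26.2],[-0.373,1.329,-1.338]]]'
python3 - <<'E'
from h import *
o=ctrl.get_obs();print(o['qpos'].round(3),o['width'])
R=Rstand(H); p=tcp_for_mouth([461.5,-341.5,140],R);p[2]=320; print(delta(p,R))
E
```

```text
t: 4.6
ee_pos: [493.1, 17.3, 284.2]
orientation: [-1.418, 1.569, -1.387]
ft_force: [0.1, -0.5, -2.5]
width: 53.2
[ 0.071  0.331  1.662 -0.096  1.481  0.379] 53.2480569094292
(array([36.7 ,  2.43,  5.74]), array([-0.193,  0.706, -0.701]))
```

```bash
python3 -m jog '[[0,[36,2.4,5.7],[-0.193,0.706,-0.701]],[0,[36,2.4,5.7],[-0.193,0.706,-0.701]],[0,[36,2.4,5.7],[-0.193,0.706,-0.701]],[0,[36,2.4,5.7],[-0.193,0.706,-0.701]],[0,[36,2.4,5.7],[-0.193,0.706,-0.701]],[0,[36,2.4,5.7],[-0.193,0.706,-0.701]],[0,[36,2.4,5.7],[-0.193,0.706,-0.701]],[0,[36,2.4,5.7],[-0.193,0.706,-0.701]]]'
python3 - <<'E'
from h import *
o=ctrl.get_obs();print(o['qpos'].round(3),o['width'])
R=Rstand(H); p=tcp_for_mouth([461.5,-341.5,140],R);p[2]=320; print(delta(p,R))
E
```

```text
t: 5.4
ee_pos: [449.3, -345.2, 314.1]
orientation: [1.481, -1.398, 1.948]
ft_force: [-1.1, -0.0, -1.6]
width: 53.3
[-0.305  0.604  1.483 -0.754  1.806  0.791] 53.337547543554464
(array([0.73, 0.07, 0.34]), array([ 0.004,  0.005, -0.   ]))
```

```bash
python3 - <<'E'
from h import *
R=Rstand(H); p=tcp_for_mouth([461.5,-341.5,120],R); print(p,delta(p,R))
E
```

```text
[ 447.61246427 -350.41284097  197.05187194] (array([-9.91,  6.23,  0.55]), array([ 0.004,  0.005, -0.   ]))
```

```bash
python3 -m jog '[[0,[-3,2,0.5],[0.004,0.005,0]],[0,[-6,4,0.5],[0.004,0.005,0]],[0,[-9.9,6.2,0.5],[0.004,0.005,0]],[0,[-9.9,6.2,0.5],[0.004,0.005,0]],[0,[-9.9,6.2,0.5],[0.004,0.005,0]],[0,[-9.9,6.2,0.5],[0.004,0.005,0]]]'
python3 - <<'E'
from h import *
o=ctrl.get_obs();print(o['qpos'].round(3),o['width'])
R=Ro.from_rotvec(o['orientation']).as_matrix(); print('mouth pred',o['ee_pos']+R@PT,R@MT)
for n in ['scene','top','wrist']:
    im=grab(n,n+'3.png'); np.save(n+'3.npy',im,allow_pickle=True)
    print(n,proj(im,[o['ee_pos']+R@PT,o['ee_pos']+R@(PT-130*MT)]))
E
```

```text
t: 6.0
ee_pos: [450.6, -347.0, 203.0]
orientation: [1.473, -1.393, 1.966]
ft_force: [-0.6, -0.4, 0.1]
width: 53.7
[-0.305  0.737  1.526 -0.738  1.665  0.921] 53.69887022093442
mouth pred [ 465.11050357 -338.14887062  126.02564586] [ 0.00870114 -0.00109401 -0.99996155]
scene [[149.81519762 254.23896404]
 [132.15589924 208.2435749 ]]
top [[390.57095851 215.22247582]
 [405.22545816 211.18076798]]
wrist [[274.82452841 116.65281179]
 [271.99237038 380.78527612]]
```

View pics/scene3.png

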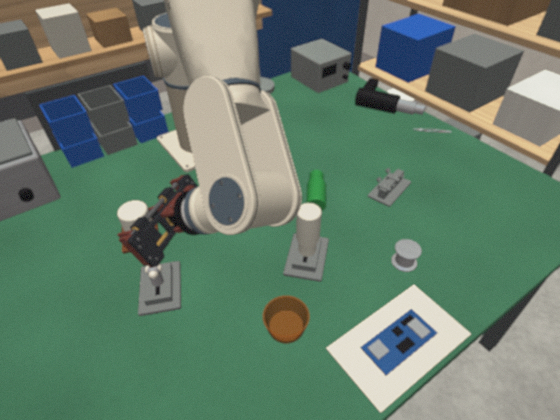

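View pics/wrist3.png

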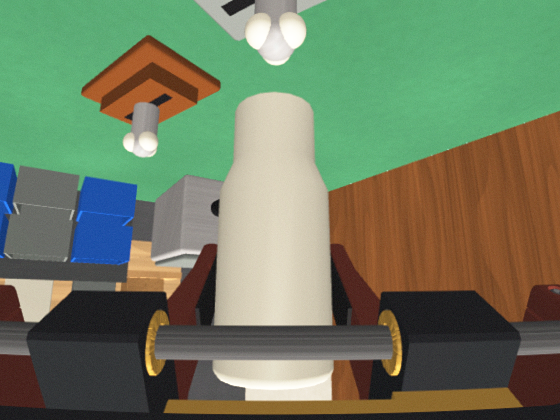

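View pics/top3.png

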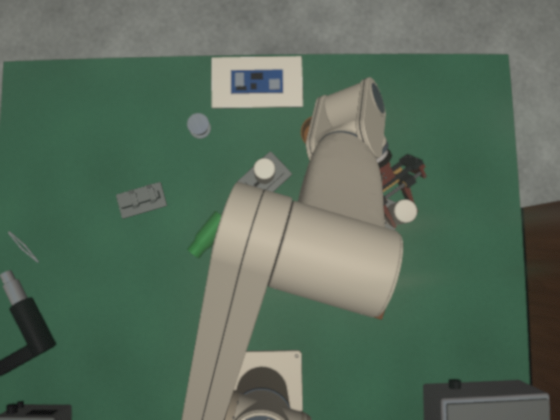

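```bash
python3 - <<'E'
from h import *
from scipy.optimize import least_squares
im=np.load('wrist3.npy',allow_pickle=True).item()
T=np.array(im['pose']); print('cam',T[:3,3],'view',T[:3,2])
def box(u0,v0,u1,v1):
    g=np.stack(np.meshgrid(np.arange(u0,u1),np.arange(v0,v1)),-1).reshape(-1,2); P,z=depthpts(im,g); return g,P,z
def fitc(Q,r):
    f=lambda p: np.hypot(Q[:,0]-p[0],Q[:,1]-p[1])-r
    v=T[:2,2]/np.linalg.norm(T[:2,2]); x0=Q[:,:2].mean(0)+v*r
    s=least_squares(f,x0,loss='soft_l1'); return s.x,np.sqrt((s.fun**2).mean())
g,P,z=box(240,110,312,150); k=(z>0)&(z<np.median(z[z>0])+25); print('neck z',P[k,2].min(),P[k,2].max(),fitc(P[k],21))
g,P,z=box(230,190,320,235); k=(z>0)&(z<np.median(z[z>0])+25); print('body z',P[k,2].min(),P[k,2].max(),fitc(P[k],27))
g,P,z=box(260,0,295,14); k=(z>0)&(z<np.median(z[z>0])+15); print('shaft z',P[k,2].min(),P[k,2].max(),k.sum(),fitc(P[k],13))
g,P,z=box(245,10,308,66); k=(z>0)&(P[:,2]>60)&(P[:,2]<95); print('head',k.sum(),P[k].mean(0),P[k].min(0),P[k].max(0))
for n in ['scene']:
    im=np.load('scene3.npy',allow_pickle=True).item(); T=np.array(im['pose'])
    g,P,z=box(140,264,172,300); d=P[:,:2]-S0[:2]; k=(z>0)&(P[:,2]>45)&(P[:,2]<68)&(np.hypot(*d.T)<40); print('shaft scene',k.sum(),P[k,2].min(),P[k,2].max(),fitc(P[k],13))
a=fitc(P[k],13)[0]-S0[:2]; print(a@AX[:2],a@AY[:2])
im=np.load('scene3.npy',allow_pickle=True).item()
cv2.imwrite('pics/c3.png',cv2.resize(im['color'][190:320,100:200],None,fx=4.5,fy=4.5,interpolation=cv2.INTER_CUBIC)[:,:,::-1])
E
```

```text
cam [ 599.91914984 -247.8687331   217.05588212] view [-0.80834191 -0.53669823 -0.24194703]
neck z 124.77592036313656 154.36492448810523 (array([ 464.04549662, -338.38928759]), np.float64(0.5110124361730181))
body z 172.03693274242045 194.0146081555639 (array([ 463.97008883, -338.47372644]), np.float64(0.5382880036529119))
shaft z 47.96036304851046 66.07296681993213 487 (array([ 460.92100528, -340.99834433]), np.float64(0.7139733316602358))
head 2464 [ 467.94927161 -336.1341162    75.4793609 ] [ 446.20646052 -354.44961194   60.1189362 ] [ 480.08737342 -321.39881523   84.82422941]
shaft scene 71 45.94386411781841 67.82012936864089 (array([ 460.89205047, -343.14938467]), np.float64(1.3646318366322008))
2.4205882732835224 -1.2742219846188003
```

View pics/c3.png

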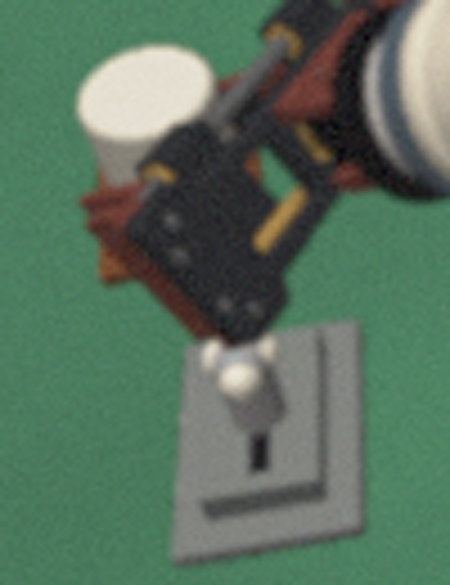

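```bash
cat > chk.py <<'E'
from h import *
from scipy.optimize import least_squares
o=ctrl.get_obs(); R=Ro.from_rotvec(o['orientation']).as_matrix()
print('t',o['t'],'ee',o['ee_pos'].round(1),'F',o['ft_force'].round(1),'w',o['width'].round(1),'mouth',(o['ee_pos']+R@PT).round(1),(R@MT).round(4))
def to(d): return ((R.T@np.array(d,float))/10).round(2)
E
python3 - <<'E'
from chk import *
print(to([-3.1,-2.6,0]),to([-3.1,-2.6,-30]),to([0,0,-10]))
# tilt correction
m=R@MT; w=np.cross(m,[0,0,-1]); print('tilt fix tool',(R.T@w).round(4))
E
```

```text
Traceback (most recent call last):
  File "chk.py", line 4, in <module>
    print('t',o['t'],'ee',o['ee_pos'].round(1),'F',o['ft_force'].round(1),'w',o['width'].round(1),'mouth',(o['ee_pos']+R@PT).round(1),(R@MT).round(4))
                                                                              ^^^^^^^^^^^^^^^^
AttributeError: 'float' object has no attribute 'round'
```

```bash
sed -i "s/o\['width'\].round(1)/round(o['width'],1)/" chk.py
python3 - <<'E'
from chk import *
print(to([-3.1,-2.6,0]),to([-3.1,-2.6,-30]),to([0,0,-10]))
m=R@MT; w=np.cross(m,[0,0,-1]); print('tilt fix tool',(R.T@w).round(4))
E
```

```text
t 6.15 ee [ 450.6 -347.1  203.2] F [-0.2 -0.3 -1.8] w 53.3 mouth [ 465.2 -338.2  126.2] [ 0.01   -0.0014 -0.9999]
[0.2  0.35 0.04] [-2.38  1.87  0.06] [-0.86  0.51  0.  ]
tilt fix tool [-0.0034 -0.0058 -0.0075]
```

```bash
python3 -m jog '[[0,[-1,1,0.05],[0,0,0]],[0,[-2.4,1.9,0.05],[0,0,0]],[0,[-2.4,1.9,0.05],[0,0,0]],[0,[-2.4,1.9,0.05],[0,0,0]],[0,[-2.4,1.9,0.05],[0,0,0]]]'
cat > wr.py <<'E'
from chk import *
def look(fn,neckz=None):
    im=grab('wrist',fn); T=np.array(im['pose'])
    g=np.stack(np.meshgrid(np.arange(200,350),np.arange(0,260)),-1).reshape(-1,2); P,z=depthpts(im,g)
    M=o['ee_pos']+R@PT
    def fitc(Q,r):
        v=T[:2,2]/np.linalg.norm(T[:2,2]); s=least_squares(lambda p: np.hypot(Q[:,0]-p[0],Q[:,1]-p[1])-r,Q[:,:2].mean(0)+v*r,loss='soft_l1'); return s.x.round(2),np.sqrt((s.fun**2).mean()).round(2),len(Q)
    near=(z>0)&(np.hypot(P[:,0]-M[0],P[:,1]-M[1])<40)
    k=near&(P[:,2]>M[2]+3)&(P[:,2]<M[2]+27); n=fitc(P[k],21); print('neck',n)
    k=near&(P[:,2]>M[2]+47)&(P[:,2]<M[2]+75); print('body',fitc(P[k],27))
    k=near&(P[:,2]>36)&(P[:,2]<min(62,M[2]-6))&(np.hypot(P[:,0]-460.9,P[:,1]-341)<1e9)
    k&=np.hypot(P[:,0]-460.9,P[:,1]+341.5)<18
    if k.sum()>30: s=fitc(P[k],13); print('shaft',s,'need',s[0]-n[0])
E
python3 -c "
from wr import *
look('w4.png')"
```

```text
t: 6.65
ee_pos: [446.3, -349.6, 170.9]
orientation: [1.475, -1.393, 1.963]
ft_force: [-0.1, 0.0, -1.0]
width: 53.5
t 6.65 ee [ 446.3 -349.6  170.9] F [-0.1  0.  -1. ] w 53.5 mouth [ 460.7 -340.7   93.9] [ 6.4e-03 -6.0e-04 -1.0e+00]
neck (array([ 459.43, -340.8 ]), np.float64(0.49), 3605)
body (array([ 459.53, -341.  ]), np.float64(1.4), 7533)
shaft (array([ 460.83, -341.03]), np.float64(0.44), 1691) need [ 1.4  -0.23]
```

View pics/w4.png

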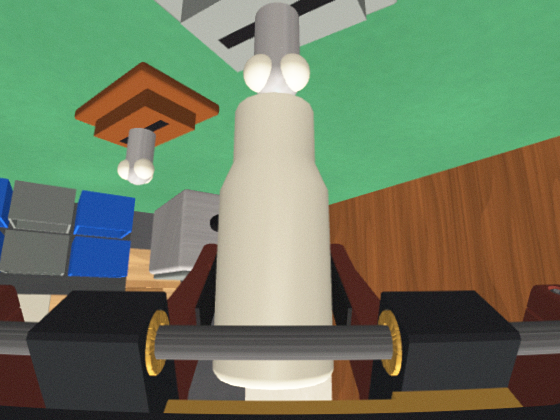

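```bash
python3 -c "
from chk import *
print(to([1.4,-.2,-15]))"
```

```text
t 6.7 ee [ 446.5 -349.6  171.1] F [-0.6  0.1 -2. ] w 53.7 mouth [ 460.8 -340.7   94.1] [ 6.8e-03 -7.0e-04 -1.0e+00]
[-1.35  0.67  0.1 ]
```

```bash
python3 -m jog '[[0,[-0.4,0.2,0.1],[0,0,0]],[0,[-0.9,0.45,0.1],[0,0,0]],[0,[-1.35,0.67,0.1],[0,0,0]],[0,[-1.35,0.67,0.1],[0,0,0]],[0,[-1.35,0.67,0.1],[0,0,0]]]'
python3 -c "
from wr import *
look('w5.png'); print(to([0,0,-5]))"
```

```text
t: 7.2
ee_pos: [447.7, -349.7, 155.8]
orientation: [1.475, -1.393, 1.963]
ft_force: [-0.1, -0.1, -0.4]
width: 53.4
t 7.2 ee [ 447.7 -349.7  155.8] F [-0.1 -0.1 -0.4] w 53.4 mouth [ 462.  -340.8   78.8] [ 6.5e-03 -5.0e-04 -1.0e+00]
neck (array([ 460.78, -340.99]), np.float64(0.49), 3605)
body (array([ 460.87, -341.15]), np.float64(1.4), 7522)
shaft (array([ 460.85, -341.05]), np.float64(0.46), 1806) need [ 0.07 -0.06]
[-0.43  0.25  0.  ]
```

```bash
python3 -m jog '[[0,[-0.22,0.13,0],[0,0,0]],[0,[-0.43,0.25,0],[0,0,0]],[0,[-0.65,0.38,0],[0,0,0]],[0,[-0.65,0.38,0],[0,0,0]]]'; python3 -m jog '[[0,[-0.22,0.13,0],[0,0,0]],[0,[-0.43,0.25,0],[0,0,0]],[0,[-0.43,0.25,0],[0,0,0]]]';python3 -c "
from chk import *"
```

```text
t: 7.65
ee_pos: [447.8, -349.8, 148.5]
orientation: [1.474, -1.393, 1.964]
ft_force: [1.3, -1.9, -1.4]
width: 53.5
t: 7.95
ee_pos: [447.7, -349.6, 142.8]
orientation: [1.475, -1.394, 1.964]
ft_force: [-0.7, -1.8, -2.0]
width: 53.6
t 7.95 ee [ 447.7 -349.6  142.8] F [-0.7 -1.8 -2. ] w 53.6 mouth [ 462.1 -340.7   65.8] [ 7.1e-03 -1.0e-04 -1.0e+00]
```

```bash
python3 -c "
from wr import *
look('w6.png'); print(to([0,0,-5]))"
```

```text
t 7.95 ee [ 447.7 -349.6  142.8] F [-0.7 -1.8 -2. ] w 53.6 mouth [ 462.1 -340.7   65.8] [ 7.1e-03 -1.0e-04 -1.0e+00]
neck (array([ 460.71, -340.96]), np.float64(0.49), 3584)
body (array([ 460.82, -341.09]), np.float64(1.4), 7530)
shaft (array([ 460.85, -341.08]), np.float64(0.47), 1608) need [ 0.14 -0.12]
[-0.43  0.25  0.  ]
```

View pics/w6.png

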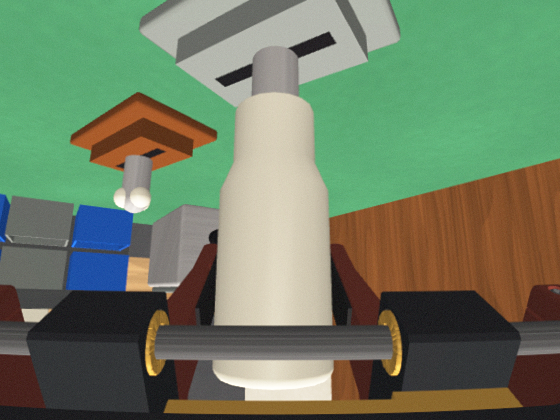

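The spring balls are now inside the neck: only the bare shaft shows below the rim at (275,75), and the bottle has not slipped in the jaws. I go on down and slow near the seat.

```bash
python3 -m jog '[[0,[-0.34,0.2,0],[0,0,0]],[0,[-0.69,0.4,0],[0,0,0]],[0,[-1.03,0.6,0],[0,0,0]],[0,[-1.37,0.8,0],[0,0,0]],[0,[-1.72,1,0],[0,0,0]],[0,[-2.06,1.2,0],[0,0,0]],[0,[-2.06,1.2,0],[0,0,0]]]'; python3 -c "
from chk import *; print(to([0,0,-5]))"
```

```text
t: 8.7
ee_pos: [447.4, -349.1, 117.6]
orientation: [1.475, -1.397, 1.963]
ft_force: [1.1, -2.8, -8.4]
width: 53.4
t 8.7 ee [ 447.4 -349.1  117.6] F [ 1.1 -2.8 -8.4] w 53.4 mouth [ 461.8 -340.    40.6] [ 0.0074  0.0019 -1.    ]
[-0.43  0.25  0.  ]
```

```bash
python3 -m jog '[[0,[-0.17,0.1,0],[0,0,0]],[0,[-0.34,0.2,0],[0,0,0]],[0,[-0.52,0.3,0],[0,0,0]],[0,[-0.6,0.35,0],[0,0,0]],[0,[-0.6,0.35,0],[0,0,0]]]'; python3 -c "
from wr import *; look('w7.png')"
```

```text
t: 9.2
ee_pos: [447.6, -349.5, 112.5]
orientation: [1.474, -1.394, 1.964]
ft_force: [0.5, -3.2, -4.4]
width: 53.3
t 9.2 ee [ 447.6 -349.5  112.5] F [ 0.5 -3.2 -4.4] w 53.3 mouth [ 462.  -340.6   35.5] [ 7.e-03 -5.e-04 -1.e+00]
neck (array([ 460.61, -340.88]), np.float64(0.49), 3569)
body (array([ 460.78, -340.97]), np.float64(1.4), 7496)
```

View pics/w7.png

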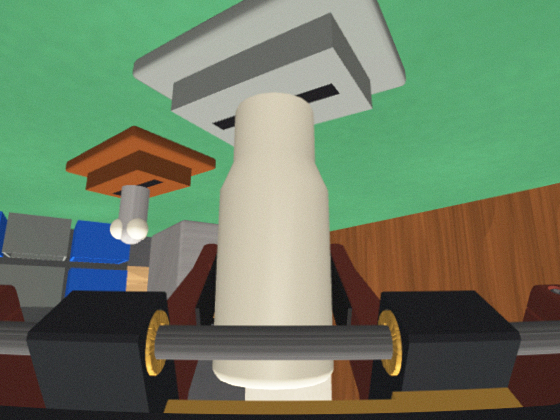

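Rim near (275,97) is close above the seat. I creep down in 1 mm rows, checking the force after each.

```bash
python3 -m jog '[[0,[-0.09,0.05,0],[0,0,0]],[0,[-0.17,0.1,0],[0,0,0]],[0,[-0.17,0.1,0],[0,0,0]]]'; python3 -m jog '[[0,[-0.09,0.05,0],[0,0,0]],[0,[-0.09,0.05,0],[0,0,0]]]';  python3 -c "from chk import *"
```

```text
t: 9.55
ee_pos: [447.3, -349.0, 110.7]
orientation: [1.475, -1.394, 1.962]
ft_force: [0.5, -0.7, -1.5]
width: 53.3
t: 9.75
ee_pos: [447.4, -349.1, 109.6]
orientation: [1.475, -1.394, 1.962]
ft_force: [0.1, 0.0, -1.6]
width: 53.3
t 9.75 ee [ 447.4 -349.1  109.6] F [ 0.1  0.  -1.6] w 53.3 mouth [ 461.7 -340.2   32.6] [ 6.2e-03 -3.0e-04 -1.0e+00]
```

```bash
python3 -m jog '[[0,[-0.09,0.05,0],[0,0,0]],[0,[-0.09,0.05,0],[0,0,0]]]'; python3 -m jog '[[0,[-0.09,0.05,0],[0,0,0]],[0,[-0.09,0.05,0],[0,0,0]]]'
```

```text
t: 9.95
ee_pos: [447.5, -349.3, 108.9]
orientation: [1.475, -1.393, 1.963]
ft_force: [-0.2, 1.2, 0.6]
width: 53.4
t: 10.15
ee_pos: [447.4, -349.3, 108.8]
orientation: [1.475, -1.391, 1.962]
ft_force: [-1.4, 1.9, 6.8]
width: 53.4
```

```bash
python3 -m jog '[[0,[-0.09,0.05,0],[0,0,0]],[0,[-0.09,0.05,0],[0,0,0]]]'
```

```text
t: 10.35
ee_pos: [447.4, -349.4, 108.8]
orientation: [1.474, -1.39, 1.961]
ft_force: [-1.7, 3.0, 11.6]
width: 53.7
```

```bash
python3 -m jog '[[0,[-0.09,0.05,0],[0,0,0]],[0,[-0.09,0.05,0],[0,0,0]]]'; python3 -c "
from wr import *; look('w8.png')"
```

```text
t: 10.55
ee_pos: [447.4, -349.4, 108.8]
orientation: [1.474, -1.388, 1.961]
ft_force: [-1.7, 4.2, 17.1]
width: 53.4
t 10.55 ee [ 447.4 -349.4  108.8] F [-1.7  4.2 17.1] w 53.4 mouth [ 461.5 -340.7   31.7] [ 0.0035 -0.0041 -1.    ]
neck (array([ 460.65, -340.5 ]), np.float64(0.5), 3638)
body (array([ 460.64, -340.72]), np.float64(1.4), 7561)
```

View pics/w8.png

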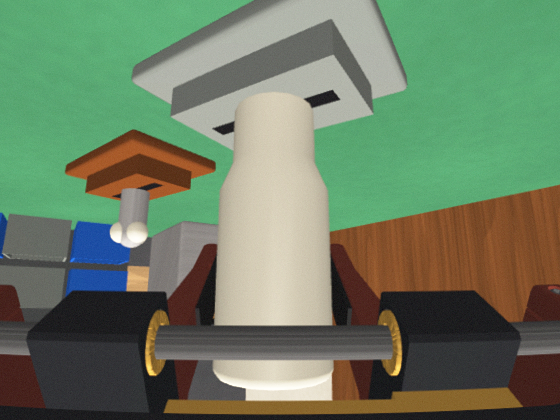

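17 N and no further travel, so the rim is on the seat. I ease the push off, then open.

```bash
python3 -m jog '[[0,[0.13,-0.07,0],[0,0,0]],[0,[0.21,-0.12,0],[0,0,0]],[0,[0.21,-0.12,0],[0,0,0]]]'; python3 -m jog '[[1,[0,0,0],[0,0,0]],[1,[0,0,0],[0,0,0]],[1,[0,0,0],[0,0,0]],[1,[0,0,0],[0,0,0]],[1,[0,0,0],[0,0,0]],[1,[0,0,0],[0,0,0]]]'
```

```text
t: 10.9
ee_pos: [447.5, -349.3, 108.8]
orientation: [1.474, -1.392, 1.962]
ft_force: [-0.9, 2.1, 7.5]
width: 53.4
t: 11.5
ee_pos: [447.6, -349.3, 107.8]
orientation: [1.475, -1.394, 1.963]
ft_force: [-0.1, -0.9, -0.3]
width: 87.8
```

Retreat straight back along the fingers.

```bash
python3 -m jog '[[1,[0,-2,0],[0,0,0]],[1,[0,-5,0],[0,0,0]],[1,[0,-9,0],[0,0,0]],[1,[0,-13,0],[0,0,0]],[1,[0,-16,0],[0,0,0]],[1,[0,-16,0],[0,0,0]],[1,[0,-16,0],[0,0,0]]]'; python3 - <<'E'
from chk import *
for n in ['scene','wrist','top']:
    im=grab(n,n+'9.png'); np.save(n+'9.npy',im,allow_pickle=True)
im=np.load('scene9.npy',allow_pickle=True).item(); 
im=np.load('wrist9.npy',allow_pickle=True).item(); T=np.array(im['pose'])
g=np.stack(np.meshgrid(np.arange(150,410),np.arange(0,300)),-1).reshape(-1,2); P,z=depthpts(im,g); near=(z>0)&(np.hypot(P[:,0]-461,P[:,1]+341)<45)
def fitc(Q,r):
    v=T[:2,2]/np.linalg.norm(T[:2,2]); s=least_squares(lambda p: np.hypot(Q[:,0]-p[0],Q[:,1]-p[1])-r,Q[:,:2].mean(0)+v*r,loss='soft_l1'); return s.x.round(2),np.sqrt((s.fun**2).mean()).round(2),len(Q)
print('neck',fitc(P[near&(P[:,2]>36)&(P[:,2]<56)],21),'body',fitc(P[near&(P[:,2]>80)&(P[:,2]<150)],27)); print('top z',np.percentile(P[near,2],[95,99,99.9]))
E
```

```text
t: 12.2
ee_pos: [562.9, -273.1, 188.6]
orientation: [1.475, -1.393, 1.964]
ft_force: [0.0, -0.0, -0.3]
width: 87.7
t 12.2 ee [ 562.9 -273.1  188.6] F [ 0.  -0.  -0.3] w 87.7 mouth [ 577.3 -264.2  111.6] [ 6.8e-03 -5.0e-04 -1.0e+00]
neck (array([ 460.89, -340.51]), np.float64(0.55), 825) body (array([ 460.71, -340.7 ]), np.float64(0.57), 4498)
top z [155.91449432 158.74359558 158.89962173]
```

View pics/wrist9.png

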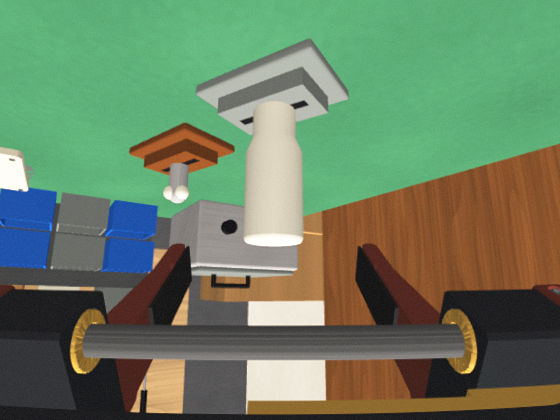

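View pics/scene9.png

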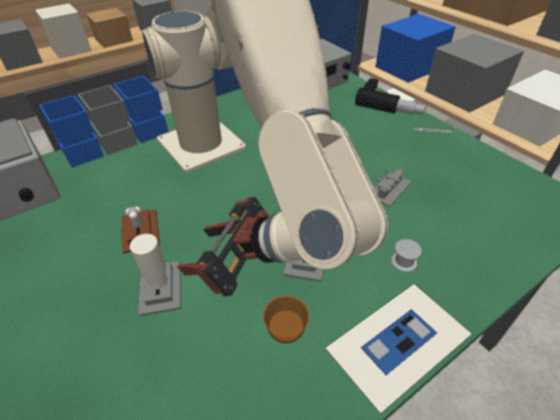

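The wrist view shows the bottle standing upright on the grey stand (rim near (272,108), base at (274,238)). In the scene view it stands at (150,262), with the jaws clear. The arm hides the other bottle in the scene view, so I check it in the top view.

View pics/top9.png

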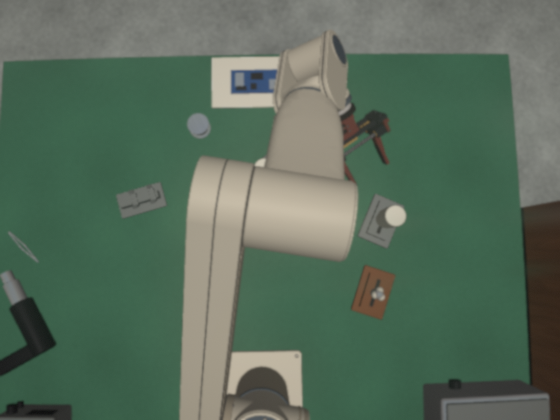

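Top view: the bottle's base is at (395,216) over the stand, and the spool is at (198,125) as before. The other bottle and the tub are mostly under the arm. I raise the arm to uncover them.

```bash
python3 -m jog '[[1,[4.3,-2.5,0],[0,0,0]],[1,[8.6,-5,0],[0,0,0]],[1,[12.9,-7.5,0],[0,0,0]],[1,[15,-8.7,0],[0,0,0]],[1,[15,-8.7,0],[0,0,0]],[1,[15,-8.7,0],[0,0,0]],[1,[15,-8.7,0],[0,0,0]],[1,[15,-8.7,0],[0,0,0]]]'; python3 - <<'E'
from h import *
ims=[grab(n,n+'10.png')['color'] for n in ('scene','top')]
old=[np.load(n+'0.npy',allow_pickle=True).item()['color'] for n in ('scene','top')]
cv2.imwrite('pics/end.png',cv2.resize(np.vstack([np.hstack([old[0],ims[0]]),np.hstack([old[1],ims[1]])]),(800,600),interpolation=cv2.INTER_AREA)[:,:,::-1])
E
```

```text
t: 13.15
ee_pos: [562.3, -274.8, 360.1]
orientation: [1.478, -1.393, 1.959]
ft_force: [0.8, 0.6, -1.2]
width: 87.5
```

View pics/end.png

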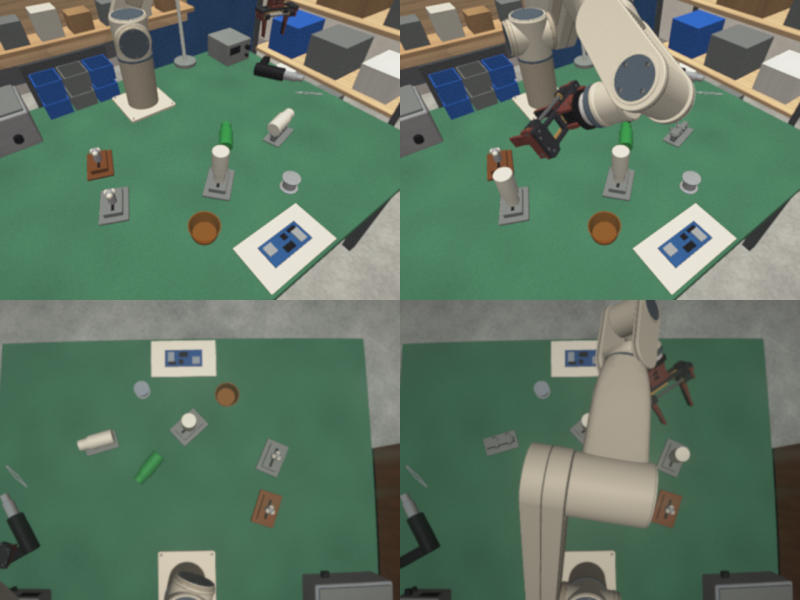

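The before and after scene views match for the other bottle (620,165), the spool (690,182), the tub (604,228) and the green bottle (626,135). The white bottle stands upside-down on the free stand at (507,190), and the gripper is well clear. I hand in.

```bash
python3 -c "
from workcell import ctrl
print(ctrl.get_obs()['qvel'].round(3)); print(ctrl.close_job())"
```

```text
[-0.001 -0.006 -0.008 -0.002  0.003 -0.001]
the job is handed in; nothing more can be done
None
```

The bottle now stands upside-down on the free stand's post, pushed down until its rim met the seat, and I handed the job in at about 13 s. No verdict was reported.

**What I did:** I gripped the bottle in its cradle with the tool tilted 30°, turned it over on the way, and lined it up on the post with the wrist camera's depth. The mouth went over the dome and spring balls without hitting the rim. I pressed until the push reached 17 N with no further travel, eased off, opened and backed away.

**Last checks:**
- **Position:** neck and body axes measured at (460.9, -340.5) and (460.7, -340.7), within 1 mm of the post and about 2 mm of the seat centre. The bottle is upright.
- **Height:** the highest base reading was 159 mm, against 160 mm when flush.
- **Other things:** the other bottle, spool, tub and green look-alike look unmoved in the before and after pictures. The gripper is about 150 mm or more clear of everything.

**What disagreed:**
- The mouth height worked out from the grasp read 1.7 mm above the seat at contact, within measuring error.
- The 10 N push over the balls never showed in the force readings, which came only at the end of each move. The picture showed the balls had gone inside the neck.

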